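# Let the onion into the lidded bin with the lever

## Robot

A 7-joint arm with a two-finger parallel gripper is mounted at the origin on the work surface. World frame = base frame: x ahead of the robot, y to its left, z up, the work surface at z = 0. Lengths are in m, angles in rad, forces in N, time in s.
With the tool pointing down it reaches from about 0.4 to 0.85 m from the base axis. Payload 4.5 kg.
Tool frame: the origin (TCP) lies midway between the tips of the shut fingers; the grasp point (between the pads) lies 19 mm behind it; z points along the fingers, y is the direction in which the jaws open and shut (so a half turn about z gives the same grasp; the last joint's range is limited). The gripper opens to 88 mm and grips with 3 to 60 N. Pads are 18 mm wide; open, the fingers measure 123 mm over their backs; the gripper's body (75 mm by 187 mm) begins 45 mm behind the grasp point.
Start: joints at [1.217, 0.689, -0.195, 1.565, 0.157, 0.902, -0.215], TCP at [0.236, -0.579, 0.239] pointing down, gripper open.
Joint ranges: [-3.01, 3.01], [-0.46, 2.08], [-1.47, 1.51], [0.13, 2.56], [-1, 4.14], [0.04, 2.09], [-2.66, 2.66]. Speed limits (rad/s): [2.57, 2.57, 3.14, 3.14, 3.14, 3.14, 3.14].

## Interface

Orientations are given as a unit quaternion [x, y, z, w].
In Python, from plant import r, viewer gives the robot as it stands.
- The arm moves only by the tool play_rows, never from a script. Its argument "commands" is a list of rows, each an object with "delta_rot": the turn, a rotation vector about the tool's x, y, z normalised to -1 to 1, where 1 is pi rad, a list of three; "travel": the shift along the tool's x, y, z normalised to -1 to 1, where 1 is 15 cm, a list of three; "gripper": the opening, from -1 (shut) to 1 (fully open). In form: [{"delta_rot": [wx, wy, wz], "travel": [x, y, z], "gripper": gripper}, ...]. A call has 1 to 12 rows; each row is the pose to reach, as a shift and turn from the pose commanded when the call began, along the tool's axes at that moment, turning the shorter way round; what a row does not reach only later rows make up. A row lasts 1/8 s, in which the tool goes at most 62.5 mm and 10.7 degrees, less where a joint would pass 70% of its speed; a pose out of reach is approached as far as the arm can. A call with a number of a shift or a turn outside -1 to 1 is refused whole. A call with a gripper value outside its range is refused whole. The fingers move at their own pace and stop on an object; "force" is the grip in N (left out, the last holds). Time passes only in rows, so rows that repeat a pose let the fingers close. It gives the time, the measured TCP pose, the force and the opening at its end, in the units of the state.
- r.get_state(): the state, without advancing time (a new reading comes with each control period).
- viewer.snapshot(name): name is "side" or "top" or "wrist"; returns a dict with "color" (400x640x3 uint8, red, green, blue), "z_map" (400x640 float32, m along the optical axis (not along the pixel's ray), 0 where there is no reading), "fx", "fy", "cx", "cy" (pixels), "origin" and "attitude" of the camera in the world. Camera axes: x right, y up, looking along -z (the intrinsics and any distortion apply to the point x, -y, -z); pixel columns grow to the right and rows downward; lengths in m; the calibration is good to about 2 mm. A picture is of the moment at which its call begins.
- r.finish_job(): hands the job in, once; it reports no verdict.
Trained networks look in the newest picture that a camera, given by its name, has taken for a name from the list of things; names that differ only in an ending like _2 or _b are one class to them, and where a whole thing is asked for, a point or a joint stands for the part that bears it (a point fixed in the world has none). Each returns a list of dicts, best first, with "conf" (0 to 1); they miss things now and then, are a little off and sometimes report something else, mostly with a low value. They report only what shows in the picture. A call takes as long as a camera call.
- viewer.outline_of(camera, label): "pixels" (400x640 bool, what is visible of it) and "at" ([column, row] in pixels, amid what is visible of it).
- viewer.pinpoint(camera, label): "at" ([column, row] in pixels: a listed point, or the origin of a listed thing).
The state is a dict: "clock": time; "q": joint angles; "qd": joint speeds; "joint_torque": joint torques, N m; "tool_pos": TCP position; "eef_rot": TCP orientation; "contact_force": force on the tool from outside, world axes, zero at the start; "moment": the same for the moment, N m; "opening": opening from 0.0 (shut) to 1.0 (fully open).
Only numpy, scipy, OpenCV 4.12 (cv2) and the standard library are available. Lean on these libraries where they do the work, as an engineer would, in place of code of your own. Each camera call takes 0.05 s, during which the arm holds its last target. There are 200 camera calls.

## Task

On the prep counter, press the black pad of the bin's lever all the way down with the fingertips so that the lid swings fully up, and keep it down until the onion waiting in the chute has rolled into the bin by itself. Then ease the lever back up so that the lid closes gently instead of slamming, and move clear with the lid shut. Work the lid only by its lever: do not touch the lid or the onion, and leave the other things on the counter where they are.

Things in the scene. Friction and masses are not known exactly. Their poses are not given: they have to be found in the camera images.
- bin: fixed stainless bin, 220 (x) x 200 (y) x 125 mm high, walls 4 mm; origin at the centre of its underside on the counter. Its own x axis points from the lever side to the chute side (roughly to the robot's left), its y axis roughly towards the robot, z up. The lever sticks out about 175 mm beyond the bin's -x side; the chute, 84 mm wide, sticks out from the +x side and slopes at 15 degrees down to the bin's rim
- lever_pad (a point): centre of the top face of the lever's black press pad: 50 mm (bin's x) x 80 mm (bin's y), 8 mm thick, moving with the lever. Up, it is about 162 mm above the counter and tilted 20 degrees (its outer edge, away from the bin, higher); fully pressed, about 94 mm above the counter. Nothing stands under it. Pressing takes about 4 to 10 N; it comes back up by itself, fast, when let go
- lever_hinge (a point): centre of the lever's hinge pin, along the bin's y axis, fixed, 105 mm above the counter and 135 mm from the bin's origin on its -x side. The pad's centre lies 140 mm out from the pin along the lever and 10 mm above the lever's line; the line rises 0.35 rad above level towards its outer end when the lever is up, and points 0.15 rad below level when it is fully pressed
- lever_arm: the whole lever, a 22 mm wide, 10 mm thick steel bar with the black pad on its outer end; origin on the hinge pin; to be pressed with the fingers only
- lever (a joint): lever angle in rad: 0 up (lid shut), 0.5 fully pressed, against a firm stop
- lid (a joint): lid angle in rad: 0 shut, about 1.0 fully up; linked to the lever, always twice its angle. The lid is undamped: let go, it falls and slams. The onion can pass under it from about 0.4 rad
- lid_panel: steel lid, 218 x 204 mm, 4 mm thick, hinged along the bin's -x rim (lever side), the chute side rising; a 46 mm upright flange on its chute-side edge holds back the onion. Origin on the hinge line, 129 mm above the counter, 112 mm from the bin's origin on its -x side. Not to be touched by the robot
- onion_center (a point): centre of the onion
- onion: a round brown onion, 60 mm across, about 120 g, waiting in the chute against the lid's flange, its centre 143 mm from the bin's origin on the +x side and about 167 mm up; in the bin its centre is about 35 mm above the counter. It rolls in by itself, within about a second, when the lid is up. Origin at its centre. Not to be touched by the robot
- sauce_cup: small open steel sauce cup, 68 mm across, 45 mm high, loose bystander; origin at the centre of its underside; leave it where it is
- shaker: closed glass shaker jar, 50 mm across, 95 mm high, loose bystander; origin at the centre of its underside; leave it where it is
- spoon: steel spoon, 180 mm long, lying flat, loose bystander; origin at the centre of its underside; leave it where it is
- squeeze_bottle: white squeeze bottle, 60 mm across, 180 mm high, loose bystander; origin at the centre of its underside; leave it where it is
- bowl: white ceramic bowl, 130 mm across, 55 mm high, loose bystander; origin at the centre of its underside; leave it where it is
- basket: open white plastic basket, 140 x 100 x 60 mm, loose bystander; origin at the centre of its underside; leave it where it is
- spice_tin: plain grey tin, 60 mm across, 85 mm high, loose bystander; origin at the centre of its underside; leave it where it is

How it is judged:
On the way, in this order (a step that is already met when the one before it is completed fails the run):
1. the lever is pressed fully down, the lid is up, and the onion has rolled into the bin (value of joint lid above 0.85 rad and x of onion_center in the frame of bin between -0.108 and 0.108 m and y of onion_center in the frame of bin between -0.1 and 0.1 m and z of onion_center in the frame of bin below 0.095 m), for 0.2 s.
2. the lid is shut again (value of joint lid below 0.03 rad), for 0.2 s.
At the end, for the whole second after the job is handed in: The onion's centre is inside the bin, below its rim, and the lid is shut (within 0.03 rad) and still, with the lever back up (within 0.015 rad) (value of joint lid below 0.03 rad and value of joint lever below 0.015 rad and velocity of joint lid below 0.05 rad/s and x of onion_center in the frame of bin between -0.108 and 0.108 m and y of onion_center in the frame of bin between -0.1 and 0.1 m and z of onion_center in the frame of bin below 0.095 m); the robot touches nothing.
It fails at once if the lid slams: it moves down faster than 1.2 rad/s over its last 0.35 rad (value of joint lid below 0.35 rad and velocity of joint lid below -1.2 rad/s).
It fails at once if the lever is worked with something other than the fingers (contact force between the arm and lever_arm above 1 N).
It fails at once if the robot touches the onion, or the onion is lifted (contact force between any of the fingers, the arm and onion above 0.5 N or height (world z) of onion_center above 0.24 m).
It fails at once if the robot touches the lid (contact force between any of the fingers, the arm and lid_panel above 0.5 N).
It fails at once if a bystander is moved more than 20 mm (distance of any of sauce_cup, shaker, spoon, squeeze_bottle, bowl, basket, spice_tin from where it was at the start of the episode above 0.02 m).
It also fails if it takes over 48 s, if anything falls off the work surface, if the arm or the gripper's body presses on something with over 40 N, if the wrist force passes 120 N, or if a joint passes its speed limit or range.

## Working session

There is one attempt and no reset: what is moved stays moved. The work goes in short steps, Python scripts to look and compute and a tool call to move; the robot and the scene stay as the last step left them, time stands still between calls to the robot, and variables do not carry over. Pictures are saved under pics/ and viewed, about 8 in all and at most 12, crops included, and the job is handed in when it is done.

Besides the shell and the picture viewer there is one more tool, called after ">>>" as name([rows], argument=value, ...), one row to a line, values as JSON. play_rows: Moves the arm, as the interface text tells. Its arguments: {"type":"object","properties":{"commands":{"type":"array","items":{"type":"object","properties":{"delta_rot":{"type":"array","items":{"type":"number","minimum":-1,"maximum":1}},"travel":{"type":"array","items":{"type":"number","minimum":-1,"maximum":1}},"gripper":{"type":"number"}}}},"force":{"type":"number"}},"required":["commands"]}

```bash
mkdir -p pics; ls; cat > h.py <<'E'
import numpy as np, cv2
from scipy.spatial.transform import Rotation as R
from plant import r, viewer
def att(s):
    a=np.array(s["attitude"]); return a if a.shape==(3,3) else R.from_quat(a).as_matrix()
def world(s,c,rw,d=None):
    d=s["z_map"][int(rw),int(c)] if d is None else d
    p=np.array([(c-s["cx"])/s["fx"]*d,-(rw-s["cy"])/s["fy"]*d,-d])
    return att(s)@p+np.array(s["origin"])
def cloud(s,m):
    v,u=np.nonzero(m&(s["z_map"]>0)); d=s["z_map"][v,u]
    p=np.c_[(u-s["cx"])/s["fx"]*d,-(v-s["cy"])/s["fy"]*d,-d]
    return p@att(s).T+np.array(s["origin"])
def save(s,n): cv2.imwrite("pics/"+n,s["color"][:,:,::-1])
E
python3 - <<'E'
from h import *
np.set_printoptions(precision=3,suppress=True)
st=r.get_state(); print({k:np.round(v,3) for k,v in st.items()})
ss=[]
for n in ("top","side"):
    s=viewer.snapshot(n); ss.append(s["color"]); print(n,s["origin"],s["attitude"],s["fx"],[k for k in s])
    save(s,n+"0.png")
    for l in ("bin","lever_pad","lever_hinge","onion_center","lid_panel","lever_arm"):
        for o in viewer.pinpoint(n,l)[:2]:
            c,w=o["at"]; print(l,np.round(o["conf"],2),np.round(o["at"],1),world(s,c,w))
    for l in ("lever_pad","sauce_cup","shaker","spoon","squeeze_bottle","bowl","basket","spice_tin"):
        for o in viewer.outline_of(n,l)[:1]:
            p=cloud(s,o["pixels"]); print("outl",l,round(o["conf"],2),np.median(p,0),p.min(0),p.max(0))
E
```

```text
pics
{'clock': np.float64(0.0), 'q': array([ 1.217,  0.69 , -0.195,  1.566,  0.157,  0.902, -0.215]), 'qd': array([-0.001, -0.002, -0.002, -0.001, -0.   , -0.002,  0.001]), 'joint_torque': array([ -0.002, -52.758,  -1.267, -15.343,  -0.053,   0.007,   0.   ]), 'tool_pos': array([ 0.236, -0.578,  0.238]), 'eef_rot': array([ 0.981,  0.193, -0.   , -0.001]), 'contact_force': array([ 1.057, -0.394, -0.105]), 'moment': array([ 0.03 , -0.005, -0.026]), 'opening': np.float64(0.995)}
top [0.466 0.026 0.911] [ 0.053 -0.04  -0.703  0.708] 361.27875033405985 ['color', 'z_map', 'fx', 'fy', 'cx', 'cy', 'origin', 'attitude']
bin 0.8 [295.7 231.3] [0.492 0.09  0.13 ]
bin 0.57 [307.8 150.9] [0.702 0.073 0.006]
lever_pad 0.98 [410.8 258.8] [ 0.437 -0.148  0.163]
lever_hinge 0.6 [350.2 239.6] [ 0.475 -0.028  0.113]
onion_center 0.74 [224.8 202.2] [0.546 0.229 0.194]
lid_panel 0.96 [338.8 237.3] [ 0.479 -0.003  0.134]
lever_arm 0.84 [350.3 241.8] [ 0.47  -0.029  0.112]
lever_arm 0.48 [292.3 227.5] [0.5   0.098 0.132]
outl lever_pad 0.73 [ 0.452 -0.14   0.159] [ 0.399 -0.184  0.   ] [ 0.486 -0.026  0.17
[... 1045 characters left out ...]
.8 230.3] [ 0.484 -0.007  0.084]
outl lever_pad 0.58 [ 0.451 -0.141  0.159] [ 0.396 -0.185 -0.003] [ 0.551 -0.008  0.173]
outl sauce_cup 0.58 [ 0.562 -0.158  0.022] [ 0.523 -0.195 -0.002] [ 0.614 -0.129  0.048]
outl shaker 0.94 [ 0.574 -0.102  0.07 ] [ 0.556 -0.132 -0.003] [ 0.661 -0.031  0.099]
outl spoon 0.93 [0.362 0.123 0.014] [0.325 0.038 0.   ] [0.406 0.21  0.022]
outl squeeze_bottle 0.8 [ 0.613 -0.028  0.11 ] [ 0.57  -0.079 -0.002] [0.731 0.099 0.183]
outl bowl 0.59 [0.727 0.274 0.034] [ 0.611  0.123 -0.002] [0.796 0.378 0.176]
outl basket 0.74 [0.721 0.107 0.033] [ 0.632 -0.027 -0.001] [0.804 0.187 0.169]
outl spice_tin 0.79 [0.456 0.318 0.071] [0.434 0.304 0.001] [0.494 0.364 0.089]
```

View pics/top0.png

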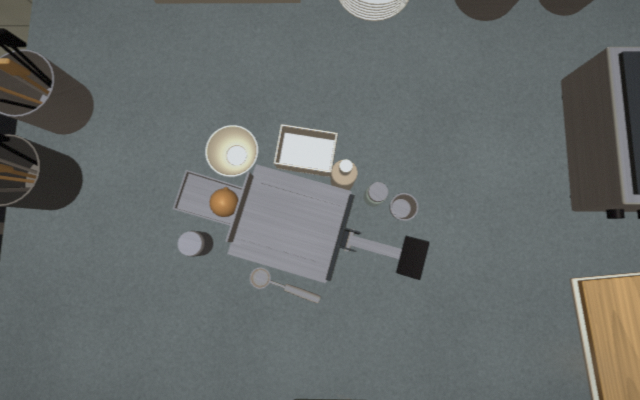

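View pics/side0.png

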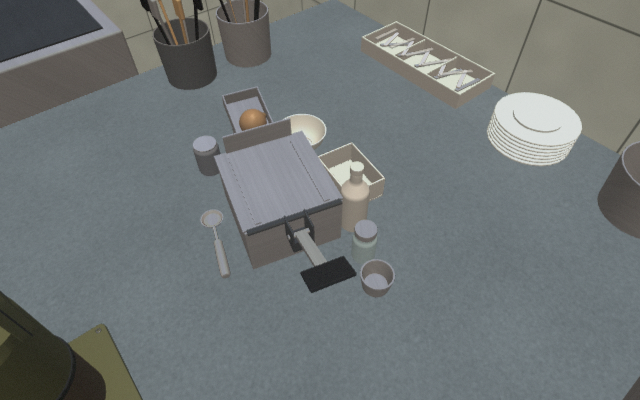

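The top view shows the black pad at about (412,258), the bin at (290,222), the onion at (223,202) and the shaker and cup at (377,193) and (403,206), behind the pad. The side view agrees, and the path in from the robot's right is free. Next I fit the pad and the bin axis.

```bash
python3 - <<'E'
from h import *
np.set_printoptions(precision=4,suppress=True)
for n in ("top","side"):
    s=viewer.snapshot(n)
    c=s["color"].astype(int).max(2)
    h=cloud(s,np.ones((400,640),bool)); m=(c<45)&(s["z_map"]>0)
    p=cloud(s,m); p=p[(abs(p[:,0]-.44)<.08)&(abs(p[:,1]+.15)<.06)&(p[:,2]>.14)&(p[:,2]<.19)]
    q=p[:,:2].astype(np.float32); rect=cv2.minAreaRect(q)
    A=np.c_[p[:,:2],np.ones(len(p))]; k=np.linalg.lstsq(A,p[:,2],rcond=None)[0]
    ctr=np.array(rect[0]); print(n,len(p),rect,"z at ctr",k@[*ctr,1],"slope",np.arctan(np.hypot(*k[:2])),"uphill deg",np.degrees(np.arctan2(k[1],k[0])),p.mean(0))
st=r.get_state()
T=R.from_quat(st["eef_rot"]); print(st["tool_pos"],T.as_matrix())
E
```

```text
top 908 ((0.4401373565196991, -0.15052193403244019), (0.04475130885839462, 0.07722792774438858), 74.9640121459961) z at ctr 0.1637668992397 slope 0.3477091834830771 uphill deg -106.08308761961537 [ 0.4397 -0.1508  0.1639]
side 817 ((0.43834373354911804, -0.15288078784942627), (0.04625893384218216, 0.07689309865236282), 74.87518310546875) z at ctr 0.16316948388865773 slope 0.3077756338269321 uphill deg -105.5845605989878 [ 0.4361 -0.1535  0.1636]
[ 0.2363 -0.5786  0.2387] [[ 0.9257  0.3782  0.    ]
 [ 0.3782 -0.9257 -0.0001]
 [-0.      0.0001 -1.    ]]
```

>>> play_rows([
  {"travel":[0.78,-0.71,0],"delta_rot":[0,0,0],"gripper":-1},
  {"travel":[0.78,-0.71,0],"delta_rot":[0,0,0],"gripper":-1},
  {"travel":[0.78,-0.71,0],"delta_rot":[0,0,0],"gripper":-1},
  {"travel":[0.78,-0.71,0],"delta_rot":[0,0,0],"gripper":-1},
])

```text
clock: 2.1
tool_pos: [0.3063, -0.4331, 0.2391]
eef_rot: [0.981, 0.195, 0.001, -0.0]
contact_force: [-0.1, -1.3, -0.3]
opening: 0.57
```

>>> play_rows([
  {"travel":[0.78,-0.71,0],"delta_rot":[0,0,0],"gripper":-1},
  {"travel":[0.78,-0.71,0],"delta_rot":[0,0,0],"gripper":-1},
  {"travel":[0.78,-0.71,0],"delta_rot":[0,0,0],"gripper":-1},
  {"travel":[0.78,-0.71,0],"delta_rot":[0,0,0],"gripper":-1},
])

```text
clock: 2.6
tool_pos: [0.3738, -0.2918, 0.239]
eef_rot: [0.981, 0.195, 0.0, 0.0]
contact_force: [0.0, -0.1, 0.9]
opening: 0.113
```

>>> play_rows([
  {"travel":[0.77,-0.7,0],"delta_rot":[0,0,-0.29],"gripper":-1},
  {"travel":[0.77,-0.7,0],"delta_rot":[0,0,-0.29],"gripper":-1},
  {"travel":[0.77,-0.7,0],"delta_rot":[0,0,-0.29],"gripper":-1},
  {"travel":[0.77,-0.7,0],"delta_rot":[0,0,-0.29],"gripper":-1},
  {"travel":[0.77,-0.7,0],"delta_rot":[0,0,-0.29],"gripper":-1},
  {"travel":[0.77,-0.7,0],"delta_rot":[0,0,-0.29],"gripper":-1},
  {"travel":[0.77,-0.7,0],"delta_rot":[0,0,-0.29],"gripper":-1},
])

```text
clock: 3.48
tool_pos: [0.4396, -0.1536, 0.2387]
eef_rot: [0.798, 0.603, -0.0, 0.0]
contact_force: [-0.2, -0.3, -0.3]
opening: 0.007
```

```bash
python3 - <<'E'
from h import *
np.set_printoptions(precision=4,suppress=True)
s=viewer.snapshot("side"); cv2.imwrite("pics/side1.png",cv2.resize(s["color"][100:340,180:480,::-1],(750,600)))
for o in viewer.pinpoint("side","lever_pad")[:2]: print(o["conf"],o["at"],world(s,*o["at"]))
st=r.get_state(); M=R.from_quat(st["eef_rot"]).as_matrix(); print(st["tool_pos"]); print(M)
E
```

```text
0.86 [331.0, 275.9] [ 0.439  -0.1614  0.1651]
[ 0.4396 -0.1529  0.2387]
[[ 0.2715  0.9624  0.0001]
 [ 0.9624 -0.2715 -0.0006]
 [-0.0005  0.0002 -1.    ]]
```

View pics/side1.png

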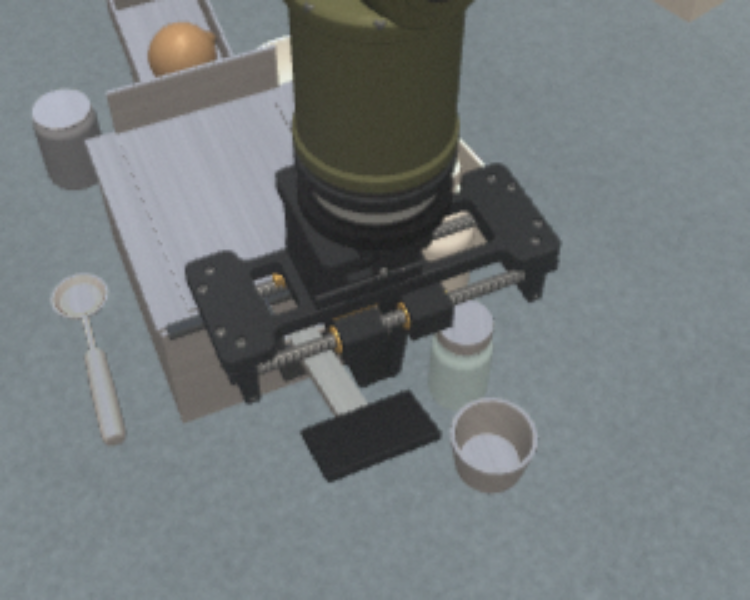

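The fingers are above the pad and the gripper body is clear of the bin, lid, shaker (crop 465,345) and cup (490,445). Next I descend to just above the pad.

>>> play_rows([
  {"travel":[0,0,0.25],"delta_rot":[0,0,0],"gripper":-1},
  {"travel":[0,0,0.4],"delta_rot":[0,0,0],"gripper":-1},
  {"travel":[0,0,0.46],"delta_rot":[0,0,0],"gripper":-1},
  {"travel":[0,0,0.46],"delta_rot":[0,0,0],"gripper":-1},
])

```text
clock: 4.08
tool_pos: [0.4397, -0.1521, 0.1696]
eef_rot: [0.797, 0.605, -0.0, -0.0]
contact_force: [-0.8, 0.4, 0.7]
opening: 0.008
```

>>> play_rows([
  {"travel":[-0.005,0,0.03],"delta_rot":[0,0,0],"gripper":-1},
  {"travel":[-0.01,0,0.06],"delta_rot":[0,0,0],"gripper":-1},
  {"travel":[-0.02,0,0.09],"delta_rot":[0,0,0],"gripper":-1},
  {"travel":[-0.03,0,0.12],"delta_rot":[0,0,0],"gripper":-1},
  {"travel":[-0.03,0,0.12],"delta_rot":[0,0,0],"gripper":-1},
])

```text
clock: 4.7
tool_pos: [0.4389, -0.157, 0.1523]
eef_rot: [0.797, 0.604, 0.0, 0.001]
contact_force: [-0.3, 0.9, 0.2]
opening: 0.007
```

```bash
python3 - <<'E'
from h import *
np.set_printoptions(precision=4,suppress=True)
for n in("side","wrist"):
    s=viewer.snapshot(n); save(s,n+"2.png")
    if n=="side": cv2.imwrite("pics/side2.png",cv2.resize(s["color"][100:340,180:480,::-1],(750,600)))
st=r.get_state(); print(st["tool_pos"],st["contact_force"],st["moment"],st["joint_torque"])
E
```

```text
[ 0.4388 -0.1564  0.1521] [-0.1654  0.9335  0.3957] [-0.1079 -0.1009 -0.0108] [  0.0022 -42.3229  -2.0848  -7.393   -0.0657  -0.0083  -0.0033]
```

View pics/side2.png

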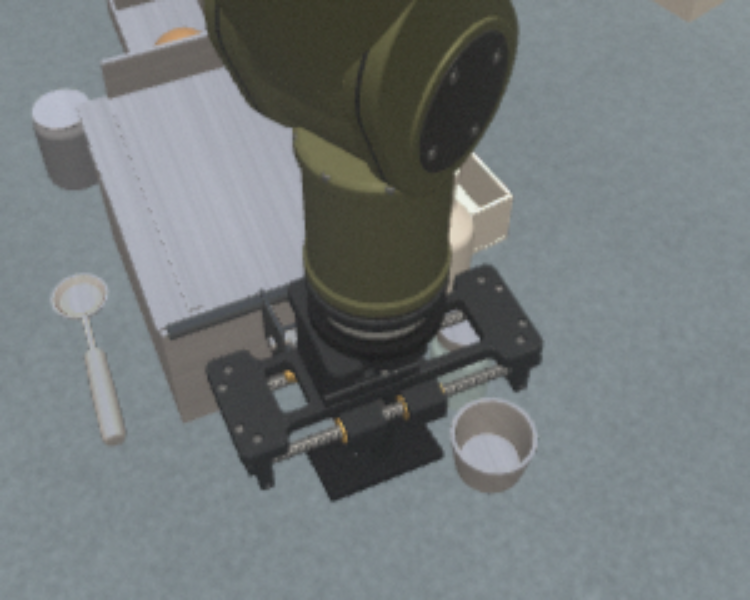

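The pad is visibly lower and the lid has begun to lift, so contact is established. I continue the press.

>>> play_rows([
  {"travel":[-0.02,0,0.06],"delta_rot":[0,0,0],"gripper":-1},
  {"travel":[-0.03,0,0.12],"delta_rot":[0,0,0],"gripper":-1},
  {"travel":[-0.04,0,0.18],"delta_rot":[0,0,0],"gripper":-1},
  {"travel":[-0.05,0,0.24],"delta_rot":[0,0,0],"gripper":-1},
  {"travel":[-0.05,0,0.29],"delta_rot":[0,0,0],"gripper":-1},
  {"travel":[-0.05,0,0.33],"delta_rot":[0,0,0],"gripper":-1},
  {"travel":[-0.05,0,0.33],"delta_rot":[0,0,0],"gripper":-1},
])

```text
clock: 5.68
tool_pos: [0.4363, -0.1634, 0.1018]
eef_rot: [0.796, 0.605, -0.0, -0.0]
contact_force: [0.1, -0.2, 3.1]
opening: 0.006
```

>>> play_rows([
  {"travel":[0,0,0.01],"delta_rot":[0,0,0],"gripper":-1},
  {"travel":[0,0,0.02],"delta_rot":[0,0,0],"gripper":-1},
  {"travel":[0,0,0.03],"delta_rot":[0,0,0],"gripper":-1},
  {"travel":[0,0,0.03],"delta_rot":[0,0,0],"gripper":-1},
])

```text
clock: 6.18
tool_pos: [0.4363, -0.1633, 0.0976]
eef_rot: [0.796, 0.605, -0.0, -0.0]
contact_force: [-0.9, 1.8, 3.7]
opening: 0.003
```

>>> play_rows([
  {"travel":[0,0,0.01],"delta_rot":[0,0,0],"gripper":-1},
  {"travel":[0,0,0.02],"delta_rot":[0,0,0],"gripper":-1},
  {"travel":[0,0,0.02],"delta_rot":[0,0,0],"gripper":-1},
])

```text
clock: 6.55
tool_pos: [0.4364, -0.1633, 0.095]
eef_rot: [0.796, 0.605, 0.0, 0.0]
contact_force: [-0.7, 2.2, 8.9]
opening: 0.007
```

```bash
python3 - <<'E'
from h import *
np.set_printoptions(precision=4,suppress=True)
s=viewer.snapshot("top"); cv2.imwrite("pics/top3.png",cv2.resize(s["color"][120:320,160:460,::-1],(750,500)))
for o in viewer.pinpoint("top","onion_center")[:2]: print(o["conf"],o["at"],world(s,*o["at"]))
st=r.get_state(); print(st["clock"],st["tool_pos"],st["contact_force"])
E
```

```text
6.65 [ 0.4365 -0.1633  0.0951] [-1.3736  1.2562  8.2056]
```

View pics/top3.png

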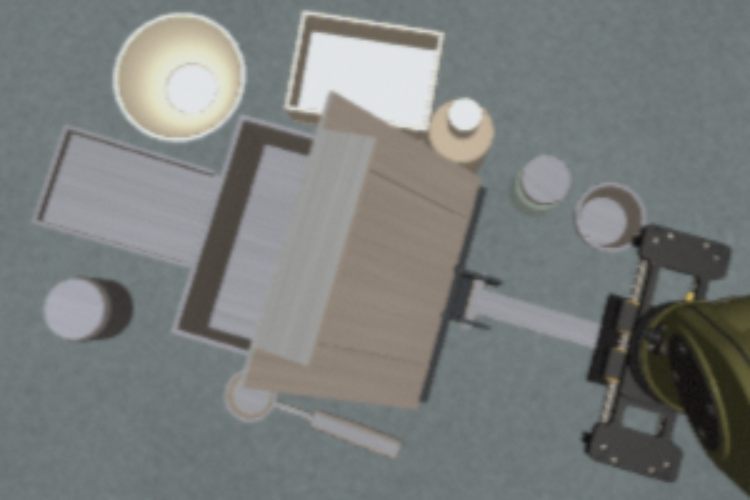

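The lid is up and the chute is empty (crop 130,195), so the onion is in, hidden under the lid. I press slightly against the stop and hold.

>>> play_rows([
  {"travel":[0,0,0.01],"delta_rot":[0,0,0],"gripper":-1},
  {"travel":[0,0,0.01],"delta_rot":[0,0,0],"gripper":-1},
  {"travel":[0,0,0.01],"delta_rot":[0,0,0],"gripper":-1},
  {"travel":[0,0,0.01],"delta_rot":[0,0,0],"gripper":-1},
  {"travel":[0,0,0.01],"delta_rot":[0,0,0],"gripper":-1},
  {"travel":[0,0,0.01],"delta_rot":[0,0,0],"gripper":-1},
  {"travel":[0,0,0.01],"delta_rot":[0,0,0],"gripper":-1},
  {"travel":[0,0,0.01],"delta_rot":[0,0,0],"gripper":-1},
])

```text
clock: 7.65
tool_pos: [0.4365, -0.1633, 0.0947]
eef_rot: [0.796, 0.605, 0.0, 0.001]
contact_force: [-3.0, 2.9, 22.5]
opening: 0.0
```

```bash
python3 - <<'E'
from h import *
np.set_printoptions(precision=4,suppress=True)
s=viewer.snapshot("top"); 
for n in("top",):
  for l in("onion","lid_panel"):
    for o in viewer.outline_of(n,l)[:2]: print(l,o["conf"],o["at"])
# lid angle: fit in bin frame
ex=np.array([.267,.964]);ey=np.array([-.964,.267]);o0=np.array([.509,.1015])
p=cloud(s,np.ones((400,640),bool)); b=np.c_[(p[:,:2]-o0)@ex,(p[:,:2]-o0)@ey,p[:,2]]
k=(abs(b[:,1])<.08)&(b[:,0]>-.1)&(b[:,0]<-.03)&(b[:,2]>.135); q=b[k]
print(k.sum(),"lid angle",np.arctan(np.polyfit(q[:,0],q[:,2],1)[0]))
k=(abs(b[:,1])<.09)&(abs(b[:,0])<.1)&(b[:,2]<.1); q=b[k]; print("in bin",k.sum(),np.percentile(q[:,2],[5,50,95,100]),q[:,0].min())
st=r.get_state(); print(st["clock"],st["tool_pos"],st["contact_force"])
s=viewer.snapshot("wrist"); print(viewer.outline_of("wrist","onion")[:1])
E
```

```text
lid_panel 0.63 [307.2, 224.1]
lid_panel 0.49 [291.4, 284.7]
3332 lid angle 1.0879961737820532
in bin 1094 [0.0029 0.0055 0.0081 0.011 ] 0.06069659511570686
7.8 [ 0.4365 -0.1633  0.0947] [-2.4661  3.0234 21.4909]
[]
```

At the stop (22 N), with the lid fully up. I now ease up at about 24 mm/s, following the arc.

>>> play_rows([
  {"travel":[0,0,-0.02],"delta_rot":[0,0,0],"gripper":-1},
  {"travel":[0,0,-0.04],"delta_rot":[0,0,0],"gripper":-1},
  {"travel":[0,0,-0.06],"delta_rot":[0,0,0],"gripper":-1},
  {"travel":[0,0,-0.08],"delta_rot":[0,0,0],"gripper":-1},
  {"travel":[0,0,-0.1],"delta_rot":[0,0,0],"gripper":-1},
  {"travel":[0,0,-0.12],"delta_rot":[0,0,0],"gripper":-1},
  {"travel":[0.005,0,-0.14],"delta_rot":[0,0,0],"gripper":-1},
  {"travel":[0.01,0,-0.16],"delta_rot":[0,0,0],"gripper":-1},
  {"travel":[0.015,0,-0.18],"delta_rot":[0,0,0],"gripper":-1},
  {"travel":[0.02,0,-0.2],"delta_rot":[0,0,0],"gripper":-1},
  {"travel":[0.02,0,-0.22],"delta_rot":[0,0,0],"gripper":-1},
  {"travel":[0.02,0,-0.24],"delta_rot":[0,0,0],"gripper":-1},
])

```text
clock: 9.4
tool_pos: [0.4374, -0.1604, 0.1295]
eef_rot: [0.796, 0.605, 0.0, 0.0]
contact_force: [-1.1, -1.0, 4.9]
opening: 0.002
```

>>> play_rows([
  {"travel":[0.005,0,-0.015],"delta_rot":[0,0,0],"gripper":-1},
  {"travel":[0.01,0,-0.03],"delta_rot":[0,0,0],"gripper":-1},
  {"travel":[0.015,0,-0.045],"delta_rot":[0,0,0],"gripper":-1},
  {"travel":[0.02,0,-0.06],"delta_rot":[0,0,0],"gripper":-1},
  {"travel":[0.025,0,-0.075],"delta_rot":[0,0,0],"gripper":-1},
  {"travel":[0.03,0,-0.09],"delta_rot":[0,0,0],"gripper":-1},
  {"travel":[0.035,0,-0.105],"delta_rot":[0,0,0],"gripper":-1},
  {"travel":[0.04,0,-0.12],"delta_rot":[0,0,0],"gripper":-1},
  {"travel":[0.045,0,-0.135],"delta_rot":[0,0,0],"gripper":-1},
  {"travel":[0.05,0,-0.15],"delta_rot":[0,0,0],"gripper":-1},
  {"travel":[0.05,0,-0.165],"delta_rot":[0,0,0],"gripper":-1},
  {"travel":[0.05,0,-0.18],"delta_rot":[0,0,0],"gripper":-1},
])

```text
clock: 10.9
tool_pos: [0.4399, -0.1523, 0.1566]
eef_rot: [0.796, 0.605, 0.001, -0.0]
contact_force: [-0.2, 2.1, 6.1]
opening: 0.004
```

>>> play_rows([
  {"travel":[0,0,-0.01],"delta_rot":[0,0,0],"gripper":-1},
  {"travel":[0,0,-0.02],"delta_rot":[0,0,0],"gripper":-1},
  {"travel":[0,0,-0.03],"delta_rot":[0,0,0],"gripper":-1},
  {"travel":[0,0,-0.04],"delta_rot":[0,0,0],"gripper":-1},
  {"travel":[0,0,-0.05],"delta_rot":[0,0,0],"gripper":-1},
  {"travel":[0,0,-0.06],"delta_rot":[0,0,0],"gripper":-1},
  {"travel":[0,0,-0.07],"delta_rot":[0,0,0],"gripper":-1},
  {"travel":[0,0,-0.08],"delta_rot":[0,0,0],"gripper":-1},
  {"travel":[0,0,-0.09],"delta_rot":[0,0,0],"gripper":-1},
  {"travel":[0,0,-0.1],"delta_rot":[0,0,0],"gripper":-1},
  {"travel":[0,0,-0.11],"delta_rot":[0,0,0],"gripper":-1},
  {"travel":[0,0,-0.12],"delta_rot":[0,0,0],"gripper":-1},
])

```text
clock: 12.4
tool_pos: [0.4392, -0.1536, 0.1743]
eef_rot: [0.796, 0.605, -0.0, 0.0]
contact_force: [-0.5, -0.6, -0.4]
opening: 0.005
```

>>> play_rows([
  {"travel":[0,0,-0.1],"delta_rot":[0,0,0],"gripper":-1},
  {"travel":[0,0,-0.3],"delta_rot":[0,0,0],"gripper":-1},
  {"travel":[0,0,-0.6],"delta_rot":[0,0,0],"gripper":-1},
  {"travel":[0,0,-0.8],"delta_rot":[0,0,0],"gripper":-1},
  {"travel":[-0.5,0,-0.8],"delta_rot":[0,0,0],"gripper":-1},
  {"travel":[-1,0,-0.8],"delta_rot":[0,0,0],"gripper":-1},
  {"travel":[-1,0,-0.8],"delta_rot":[0,0,0],"gripper":-1},
  {"travel":[-1,0,-0.8],"delta_rot":[0,0,0],"gripper":-1},
  {"travel":[-1,0,-0.8],"delta_rot":[0,0,0],"gripper":-1},
])

```text
clock: 13.52
tool_pos: [0.3995, -0.2964, 0.2943]
eef_rot: [0.796, 0.606, 0.0, -0.0]
contact_force: [0.6, -0.1, -0.5]
opening: 0.003
```

```bash
python3 - <<'E'
from h import *
np.set_printoptions(precision=4,suppress=True)
s=viewer.snapshot("top"); cv2.imwrite("pics/top4.png",cv2.resize(s["color"][120:320,160:460,::-1],(750,500)))
ex=np.array([.267,.964]);ey=np.array([-.964,.267]);o0=np.array([.509,.1015])
p=cloud(s,np.ones((400,640),bool)); b=np.c_[(p[:,:2]-o0)@ex,(p[:,:2]-o0)@ey,p[:,2]]
k=(abs(b[:,1])<.08)&(b[:,0]>-.09)&(b[:,0]<.07)&(b[:,2]>.1); q=b[k]
print("lid angle",np.arctan(np.polyfit(q[:,0],q[:,2],1)[0]),np.median(q[:,2]))
k=(abs(b[:,1])<.03)&(abs(b[:,0]+.263)<.02)&(b[:,2]>.1); q=b[k]
print("pad",k.sum(),np.arctan(np.polyfit(q[:,0],q[:,2],1)[0]),np.median(q[:,2]))
st=r.get_state(); print(st["clock"],st["tool_pos"],st["contact_force"],np.abs(st["qd"]).max())
E
```

```text
lid angle -0.0009533132228074953 0.13281704465236255
pad 643 -0.3534667736490709 0.16472871964485958
13.575 [ 0.3997 -0.2961  0.2943] [ 0.5126 -0.301  -0.235 ] 0.007788018541793211
```

View pics/top4.png

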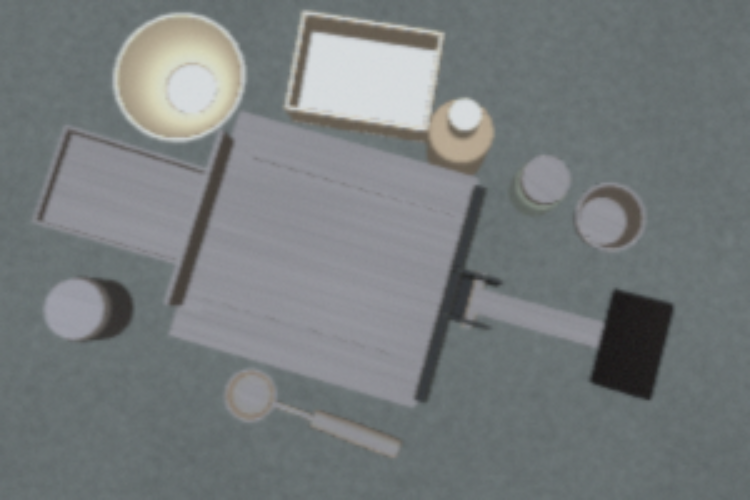

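The lid is shut (0.00 rad), the lever is back up (0.353 rad), the chute is empty (crop 120,195), the bystanders are in place and the arm is clear. I hand the job in.

```bash
python3 -c "
from plant import r
print(r.finish_job())"
```

```text
the job is handed in; nothing more can be done
None
```

I pressed the lever pad down to its stop with the shut fingertips, so the lid swung fully up. I held it there for over a second while the onion left the chute, then eased the lever up at about 24 mm/s, slowing to 12 mm/s at the end. The arm then moved clear, and I handed the job in at about 13.6 s of robot time. No verdict was reported.

**Last checks:**
- **Press:** the wrist force reached 22 N at the stop. The lid angle measured from depth was about 1.09 rad, a little over the stated 1.0.
- **Closing:** the lid ended at about 0.00 rad. The pad was back at its raised tilt of 0.35 rad and height of 0.165 m.
- **Surroundings:** the contact force on the arm was within noise, and the bystanders look unmoved between the top views.

**Not confirmed directly:**
- **Onion:** I never saw it inside the bin, because the lid hid it. That it is in there rests on the chute being empty.
- **Lid speed:** I did not measure how fast the lid closed. That it did not slam follows from the slow release, with the fingertips still carrying about 6 N at the start of the last, slowest stretch.

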